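# Press home the tube that stands proud in the sample rack

## Task

One of the purple-capped blood tubes in the red racks on the tray is standing too high in its place. With the fingertips press gently on the top of its cap until it sits fully home in its rack, then draw the hand back up. Do not pinch or lift it, and leave the other tubes (the yellow-capped ones are simply longer) and the things around the tray alone.

Things in the scene. Friction and masses are not known exactly. Their poses are not given: they have to be found in the camera images.
- tray: grey tray, 150 (x) by 200 (y) mm, fast on the bench. Origin: centre of its underside, on the bench. Carries two red five-place racks, rows along y at x = -35 and +35 mm, each 160 mm long, 24 mm deep, tops 68 mm above the bench; tube places at y = -56, -28, 0, 28, 56 mm. Eight places hold a tube, in any order. Caps in adjacent places are 12 mm apart
- proud: the tube to press: purple cap 16 mm in diameter, overall height 80 mm. Origin: centre of its underside; z up. Upright, 12 to 20 mm too high, held by spring leaves: it slides straight down at about 4 N and stays where left. Fully home, its underside is 16 mm and its cap top 96 mm above the bench; there it rests in a rubber insert that yields 1 mm per 3 N and springs back
- proud_top (a point): centre of the flat top of that tube's purple cap, 80 mm above its underside
- purple1: an evacuated blood tube in one of the racks, fully home. Origin: centre of its underside, resting 16 mm above the tray's origin plane; z up. Purple push cap 16 mm in diameter (17 mm at the skirt), overall height 80 mm: cap top 96 mm above the bench when home.
- purple2: an evacuated blood tube in one of the racks, fully home. Origin: centre of its underside, resting 16 mm above the tray's origin plane; z up. Purple push cap 16 mm in diameter (17 mm at the skirt), overall height 80 mm: cap top 96 mm above the bench when home.
- grey1: an evacuated blood tube in one of the racks, fully home. Origin: centre of its underside, resting 16 mm above the tray's origin plane; z up. Grey push cap 16 mm in diameter (17 mm at the skirt), overall height 80 mm: cap top 96 mm above the bench when home.
- grey2: an evacuated blood tube in one of the racks, fully home. Origin: centre of its underside, resting 16 mm above the tray's origin plane; z up. Grey push cap 16 mm in diameter (17 mm at the skirt), overall height 80 mm: cap top 96 mm above the bench when home.
- yellow1: an evacuated blood tube in one of the racks, fully home. Origin: centre of its underside, resting 16 mm above the tray's origin plane; z up. Yellow push cap 16 mm in diameter (17 mm at the skirt). This is the longer type, overall height 105 mm: its cap top is 121 mm above the bench although it is fully home.
- yellow2: an evacuated blood tube in one of the racks, fully home. Origin: centre of its underside, resting 16 mm above the tray's origin plane; z up. Yellow push cap 16 mm in diameter (17 mm at the skirt). This is the longer type, overall height 105 mm: its cap top is 121 mm above the bench although it is fully home.
- yellow3: an evacuated blood tube in one of the racks, fully home. Origin: centre of its underside, resting 16 mm above the tray's origin plane; z up. Yellow push cap 16 mm in diameter (17 mm at the skirt). This is the longer type, overall height 105 mm: its cap top is 121 mm above the bench although it is fully home.
- cup: loose lidded specimen cup, white with an orange lid, 64 mm in diameter, 69 mm high, upright beside the tray. Origin: centre of its underside
- marker: loose marker pen lying on the bench on the robot's side of the tray, white with a blue cap, 135 mm long (along its x), 15 mm high. Origin: under its middle, on the bench
- reader: loose hand-held code reader lying on its side beside the tray, 46 mm high: grey head 90 by 60 mm about its origin (on the bench under the head's centre), black handle reaching to 130 mm along its -y

How it is judged:
By the outcome, as a careful person would: the job done as asked, in the order asked, and still so for the second after the job is handed in, with the robot touching nothing.
It also fails if it takes over 32 s, if anything falls off the work surface, if the arm or the gripper's body presses on something with over 40 N, if the wrist force passes 120 N, or if a joint passes its speed limit or range.

## Robot

A 7-joint arm with a two-finger parallel gripper is mounted at the origin on the work surface. World frame = base frame: x ahead of the robot, y to its left, z up, the work surface at z = 0. Lengths are in m, angles in rad, forces in N, time in s.
With the tool pointing down it reaches from about 0.425 to 0.925 m from the base axis. Payload 6.8 kg.
Tool frame: the origin (TCP) lies between the finger pads, 19 mm behind the fingertips; this is the grasp point; z points along the fingers, y is the line along which they close (so a half turn about z gives the same grasp; the last joint's range is limited). The gripper opens to 85 mm and grips with 20 to 120 N. Pads are 22 mm wide; open, the fingers measure 114 mm over their backs; the gripper's body (76 mm by 85 mm) begins 54 mm behind the grasp point. The pads swing forward as they close: fully open they stand 13 mm farther back than shut.
Start: joints at [-0.108, 0.477, 0.022, 1.555, -0.011, 1.109, -0.083], TCP at [0.675, 0, 0.25] pointing down, gripper open.
Joint ranges: [-2.96, 2.96], [-0.34, 2.1], [-1.41, 1.46], [0.24, 2.44], [-1.37, 4.51], [0.17, 1.92], [-2.96, 2.96]. Speed limits (rad/s): [2.39, 2.39, 3.14, 3.14, 3.14, 3.14, 3.14].

## Interface

Orientations are given as a rotation vector (axis times angle).
In Python, from cell import get_state, optics, order gives the robot as it stands.
- The arm moves only by the tool play_rows, never from a script. Its argument "steps" is a list of rows, each an object of numbers: "tx", "ty", "tz": the shift along the tool's x, y, z in mm; "rx", "ry", "rz": the turn, a rotation vector about the tool's x, y, z in degrees. In form: [{"tx": .., "ty": .., "tz": .., "rx": .., "ry": .., "rz": ..}, ...]. A call has 1 to 20 rows; each row is the pose to reach, as a shift and turn from the pose commanded when the call began, along the tool's axes at that moment; what a row does not reach only later rows make up. A row lasts 1/8 s, in which the tool goes at most 62.5 mm and 10.7 degrees, less where a joint would pass 70% of its speed; a pose out of reach is approached as far as the arm can. A call with a gripper value outside its range is refused whole. "hand" is the closure in counts, from 0 (fully open) to 255 (shut), set as the call begins (left out, the last holds). The fingers move at their own pace and stop on an object; "grip_force" is the grip in N (left out, the last holds). Time passes only in rows, so rows that repeat a pose let the fingers close. It gives the time, the measured TCP pose, the force, the opening and the grip force at its end, in the units of the state.
- get_state(): the state, without advancing time (a new reading comes with each control period).
- optics.grab_frame(name): name is "scene" or "side" or "wrist"; returns a dict with "pixels" (384x512x3 uint8, red, green, blue), "vertical_fov" (degrees; the focal length in pixels is half the picture's height over the tangent of half this angle, whatever the lens; pixels are square), "cx", "cy" (the principal point, pixels), "rvec" (rotation vector, rad) and "tvec" (3), from world to camera coordinates, as OpenCV has them; the wrist camera has in their place "tool_from_camera" (4x4, takes a point from camera to tool coordinates, whose origin is the TCP and whose axes are the flange's). Camera axes: x right, y down, z forward; pixel columns grow to the right and rows downward; lengths in m; the calibration is good to about 2 mm. The wrist camera is an equidistant fisheye: a pixel r from the principal point sees the ray r / f radians off the axis. A picture is of the moment at which its call begins: read the wrist's pose just before it. There is no depth.
- order.finish_job(): hands the job in; it is judged then, once.
The state is a dict: "clock": time; "qpos": joint angles; "joint_vel": joint speeds; "joint_efforts": joint torques, N m; "tool_pos": TCP position; "eef_rot": TCP orientation; "force": force on the tool from outside, world axes, zero at the start; "torque": the same for the moment, N m; "grip_width": finger opening in m; "finger_force": force on a finger pad.
Only numpy, scipy, OpenCV 4.12 (cv2) and the standard library are available. Lean on these libraries where they do the work, as an engineer would, in place of code of your own. Each camera call takes 0.05 s, during which the arm holds its last target. There are 200 camera calls.

## Working session

There is one attempt and no reset: what is moved stays moved. The work goes in short steps, Python scripts to look and compute and a tool call to move; the robot and the scene stay as the last step left them, time stands still between calls to the robot, and variables do not carry over. Pictures are saved under pics/ and viewed, at most 10 in all, crops included, and the job is handed in when it is done.

Besides the shell and the picture viewer there is one more tool, called after "Call:" by a JSON object that holds its "fn" and its "kwargs". play_rows: Moves the arm, as the interface text tells. Its arguments: {"type":"object","properties":{"steps":{"type":"array","items":{"type":"object","properties":{"tx":{"type":"number"},"ty":{"type":"number"},"tz":{"type":"number"},"rx":{"type":"number"},"ry":{"type":"number"},"rz":{"type":"number"}}}},"hand":{"type":"number"},"grip_force":{"type":"number"}},"required":["steps"]}

```bash
mkdir -p pics; cat > h.py <<'E'
import numpy as np, cv2, pickle
from cell import get_state, optics, order
def grab(n):
    s=get_state(); f=optics.grab_frame(n); f['state']=s
    pickle.dump(f,open(f'{n}.pkl','wb')); return f
def K(f):
    p=f['pixels']; F=p.shape[0]/2/np.tan(np.radians(f['vertical_fov'])/2)
    return np.array([[F,0,f['cx']],[0,F,f['cy']],[0,0,1.]])
def plane(f,u,v,z):
    R=cv2.Rodrigues(np.array(f['rvec'],float))[0]; t=np.array(f['tvec'],float).ravel()
    c=-R.T@t; d=R.T@np.linalg.inv(K(f))@np.array([u,v,1.])
    return c+d*(z-c[2])/d[2]
def proj(f,P):
    return cv2.projectPoints(np.array(P,float).reshape(-1,3),np.array(f['rvec'],float),np.array(f['tvec'],float),K(f),None)[0].reshape(-1,2)
E
python3 - <<'E'
from h import *
s=get_state();print(s)
ims=[]
for n in("scene","side","wrist"):
    f=grab(n);p=f['pixels'];print(n,{k:v for k,v in f.items() if k not in('pixels','state')})
    cv2.imwrite(f'pics/{n}0.png',cv2.resize(p[:,:,::-1],(768,576),interpolation=cv2.INTER_CUBIC))
E
```

```text
{'clock': 0.0, 'qpos': array([-0.10809677,  0.47778297,  0.02234347,  1.55647552, -0.0115147 ,
        1.10930449, -0.08307157]), 'joint_vel': array([-2.53782671e-03,  2.29702379e-03,  7.91272125e-04,  1.10567883e-03,
        8.62249033e-04,  1.75304362e-03,  7.90706479e-06]), 'joint_efforts': array([-5.45967814e-04, -5.96443820e+01,  1.60769675e+00, -2.81194621e+01,
        1.24063640e-02,  9.39900521e-03,  2.20753498e-05]), 'tool_pos': array([ 6.74427787e-01, -1.41491952e-05,  2.49027087e-01]), 'eef_rot': array([-2.22054397e+00, -2.22062539e+00,  2.17997285e-03]), 'force': array([ 0.11879264,  0.9221772 , -0.62979461]), 'torque': array([ 0.01216408, -0.01107348, -0.00372777]), 'finger_force': 0.0, 'grip_width': 0.08536203509507101}
scene {'vertical_fov': 53.45914109379448, 'cx': 254.6110328705614, 'cy': 185.3075006280697, 'rvec': array([ 1.16704494,  2.37510485, -0.98641961]), 'tvec': array([ 0.32400553, -0.29862403,  1.10273735])}
side {'vertical_fov': 49.79936860899992, 'cx': 247.53305196503098, 'cy': 189.4058119028943, 'rvec': array([ 2.28525441, -0.11721902,  0.02881684]), 'tvec': array([-0.57515894,  0.1514137 ,  0.92967095])}
wrist {'vertical_fov': 65.70646984690485, 'cx': 253.22606539460813, 'cy': 189.11951070415594, 'tool_from_camera': array([[-7.58379405e-04, -9.52284008e-01, -3.05212374e-01,
         7.85298214e-02],
       [ 9.99999670e-01, -8.10756111e-04,  4.48570390e-05,
        -1.53565442e-03],
       [-2.90169439e-04, -3.05212240e-01,  9.52284309e-01,
        -1.24121061e-01],
       [ 0.00000000e+00,  0.00000000e+00,  0.00000000e+00,
         1.00000000e+00]])}
```

View pics/scene0.png

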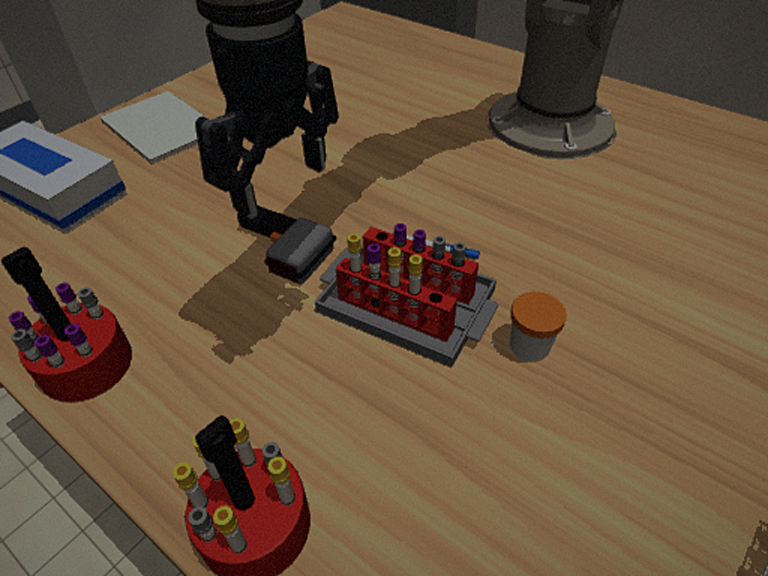

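View pics/side0.png

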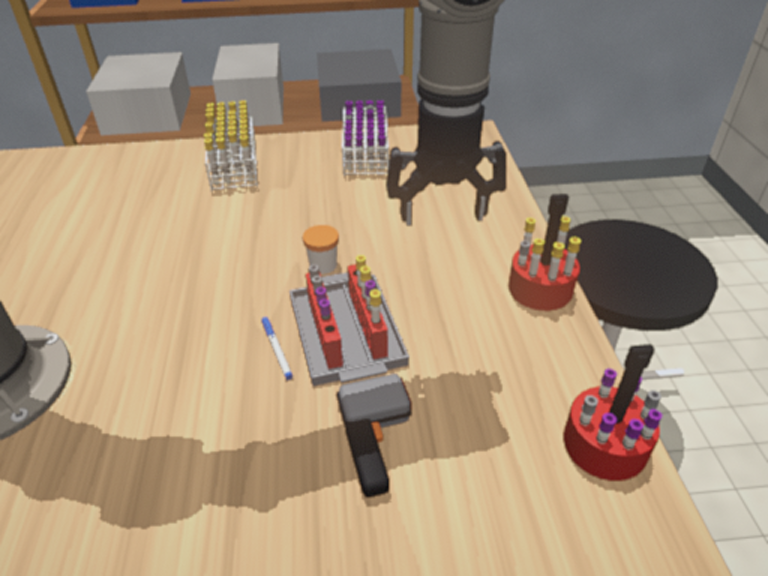

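View pics/wrist0.png

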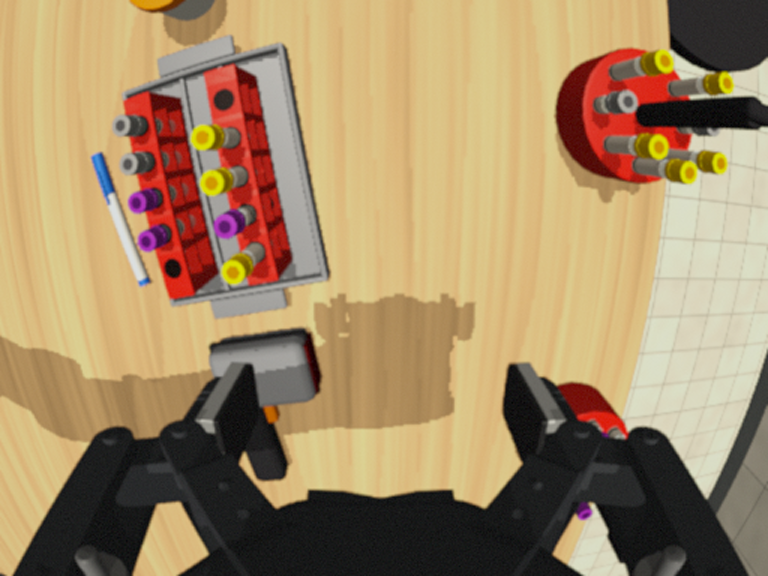

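Scene view: in the near rack (768 px picture) there are purple caps at (400,232) and (419,240) and grey at (438,246) and (459,253). In the far rack, yellow is at (354,243), (394,257), (415,265) and purple at (374,254). The wrist view shows the same caps: purple at (145,201), (154,238), (229,224). I'll triangulate them to find which is too high.

```bash
cat > m.py <<'E'
from h import *
from scipy.optimize import least_squares
from scipy.spatial.transform import Rotation as Ro
def ray(f,u,v):
    if 'rvec' in f:
        R=cv2.Rodrigues(np.array(f['rvec'],float))[0]; t=np.array(f['tvec'],float).ravel()
        d=R.T@np.linalg.inv(K(f))@np.array([u,v,1.]); return -R.T@t,d/np.linalg.norm(d)
    k=K(f); q=np.array([u-k[0,2],v-k[1,2]]); r=np.linalg.norm(q); th=r/k[0,0]
    d=np.r_[q/r*np.sin(th),np.cos(th)]
    T=np.array(f['tool_from_camera']); W=Ro.from_rotvec(f['state']['eef_rot']).as_matrix()
    return W@T[:3,3]+f['state']['tool_pos'], W@T[:3,:3]@d
def tri(rs):
    A=sum(np.eye(3)-np.outer(d,d) for c,d in rs); b=sum((np.eye(3)-np.outer(d,d))@c for c,d in rs)
    X=np.linalg.solve(A,b); return X,[np.linalg.norm(np.cross(X-c,d))*1e3 for c,d in rs]
def blobs(f,lo,hi,box,amin=8):
    h=cv2.cvtColor(f['pixels'],cv2.COLOR_RGB2HSV); m=cv2.inRange(h,lo,hi)
    n,_,st,ce=cv2.connectedComponentsWithStats(m)
    return [(ce[i].round(1),st[i,4]) for i in range(1,n) if st[i,4]>=amin and box[0]<ce[i][0]<box[2] and box[1]<ce[i][1]<box[3]]
PUR=((132,90,40),(160,255,255)); YEL=((22,120,90),(33,255,255))
E
python3 - <<'E'
from m import *
F={n:pickle.load(open(n+'.pkl','rb')) for n in('scene','side','wrist')}
B={'scene':(210,140,330,220),'side':(190,165,270,230),'wrist':(60,50,185,200)}
L={}
for n in F:
    for c,r in(('P',PUR),('Y',YEL)):
        L[n,c]=blobs(F[n],*r,B[n]); print(n,c,L[n,c])
import itertools
for c in 'PY':
    for a in L['scene',c]:
        for b in L['wrist',c]:
            X,e=tri([ray(F['scene'],*a[0]),ray(F['wrist'],*b[0])])
            if max(e)<5:
                X3=[(tri([ray(F['scene'],*a[0]),ray(F['side'],*d[0]),ray(F['wrist'],*b[0])])) for d in L['side',c]]
                best=min(X3,key=lambda t:max(t[1])) if X3 else None
                print(c,a[0],b[0],(X*1e3).round(1),np.round(e,1), best and ((best[0]*1e3).round(1),np.round(best[1],1)))
E
```

```text
scene P [(array([266.9, 154.3]), np.int32(63)), (array([279.9, 158.3]), np.int32(58)), (array([249.4, 168. ]), np.int32(76))]
scene Y [(array([235.5, 158.2]), np.int32(28)), (array([262.4, 167.7]), np.int32(33)), (array([276.6, 172.6]), np.int32(33))]
side P [(array([246.1, 190.4]), np.int32(37)), (array([214.9, 200.2]), np.int32(106))]
side Y [(array([240.3, 172.4]), np.int32(22)), (array([242.6, 179.3]), np.int32(39)), (array([249.6, 195.6]), np.int32(31))]
wrist P [(array([ 95.3, 133.6]), np.int32(248)), (array([152.2, 149.1]), np.int32(298)), (array([101.4, 158.5]), np.int32(249))]
wrist Y [(array([137.8,  91.2]), np.int32(316)), (array([143.8, 120.7]), np.int32(319)), (array([157.7, 178.5]), np.int32(315))]
P [266.9 154.3] [101.4 158.5] [510.5  21.7  88.7] [0.1 0.1] (array([512.2,  24.3,  93.9]), array([2.4, 3.8, 1.9]))
P [279.9 158.3] [ 95.3 133.6] [505.7  49.2  89. ] [0.4 0.4] (array([504.4,  46.3,  82.8]), array([3.7, 6. , 2.8]))
P [249.4 168. ] [152.2 149.1] [578.4  32.8 108.4] [0.4 0.4] (array([579.6,  33.7, 110.6]), array([0.7, 0.3, 0.8]))
Y [235.5 158.2] [157.7 178.5] [587.7   9.  126.2] [0.5 0.5] (array([584.9,   6.1, 120.6]), array([1.6, 0.8, 1.6]))
Y [262.4 167.7] [143.8 120.7] [577.4  61.4 124.1] [0.1 0.1] (array([575.4,  60.5, 121.3]), array([0.8, 0.8, 1.1]))
Y [276.6 172.6] [137.8  91.2] [572.1  88.  123.1] [0.5 0.5] (array([571.1,  87.3, 120.9]), array([1.1, 0.8, 0.7]))
```

The too-high tube is the purple one in the far rack between two yellows, at about (579.5, 33.6) mm with its cap centre at z ≈ 109 mm. The row is turned about +10.3°. I'll go above it with the fingers shut and the 22 mm pad width along the row.

Call:
{"fn": "play_rows", "kwargs": {"steps": [{"tx": 8,"ty": -24,"rz": -3},{"tx": 17,"ty": -48,"rz": -6},{"tx": 25,"ty": -72,"rz": -8},{"tx": 33.5,"ty": -95,"rz": -10.3},{"tx": 33.5,"ty": -95,"tz": 30,"rz": -10.3},{"tx": 33.5,"ty": -95,"tz": 60,"rz": -10.3},{"tx": 33.5,"ty": -95,"tz": 60,"rz": -10.3},{"tx": 33.5,"ty": -95,"tz": 60,"rz": -10.3},{"tx": 33.5,"ty": -95,"tz": 60,"rz": -10.3}], "hand": 255, "grip_force": 20}}

```text
validation failed for argument at $.st...
```

```bash
python3 - <<'E'
from m import *
s=get_state();print(s['clock'],s['tool_pos'],s['eef_rot'],s['force'],s['grip_width'])
R=Ro.from_rotvec(s['eef_rot']).as_matrix();print(R.round(3))
f=grab('wrist');cv2.imwrite('pics/wrist1.png',cv2.resize(f['pixels'][:,:,::-1],(768,576),interpolation=cv2.INTER_CUBIC))
g=grab('side');cv2.imwrite('pics/side1.png',cv2.resize(g['pixels'][130:240,170:310,::-1],(770,605)[:2] and (763,600),interpolation=cv2.INTER_CUBIC))
for c,r in(('P',PUR),('Y',YEL)):
    for b,a in blobs(f,*r,(0,0,512,384),40):
        o,d=ray(f,*b); z={'P':.110,'Y':.119}[c]; X=o+d*(z-o[2])/d[2]; print(c,b,a,(X*1e3).round(1),(R.T@(X-s['tool_pos'])*1e3).round(1))
E
```

```text
0.15 [ 6.74566452e-01 -1.52522084e-05  2.49239390e-01] [-2.22078869e+00 -2.22076640e+00  1.70649176e-03] [-0.81661175  0.24809251  0.24880856] 0.08572829356670156
[[ 0.     1.    -0.001]
 [ 1.    -0.    -0.   ]
 [-0.    -0.001 -1.   ]]
P [ 95.3 133.5] 250 [518.5  51.3 110. ] [  51.3 -155.9  139.5]
P [152.2 149.1] 297 [578.7  33.3 110. ] [ 33.3 -95.7 139.4]
P [101.3 158.6] 246 [522.5  25.9 110. ] [  25.9 -151.8  139.5]
P [388.6 340.2] 87 [ 858.6 -223.8  110. ] [-223.8  184.2  139. ]
Y [437.4  41.2] 291 [848.9 145.3 119. ] [145.3 174.5 130. ]
Y [478.3  55.1] 254 [904.8 141.8 119. ] [141.9 230.4 129.9]
Y [137.7  91.1] 317 [570.9  87.9 119. ] [  88.  -103.5  130.4]
Y [433.6  97.3] 316 [845.3  89.  119. ] [ 89.1 170.9 130. ]
Y [463.1 110.8] 536 [885.1  80.1 119. ] [ 80.1 210.7 129.9]
Y [143.7 120.6] 317 [575.5  61.  119. ] [ 61.1 -98.9 130.4]
Y [157.6 178.4] 308 [584.8   7.4 119. ] [  7.4 -89.5 130.4]
```

View pics/wrist1.png

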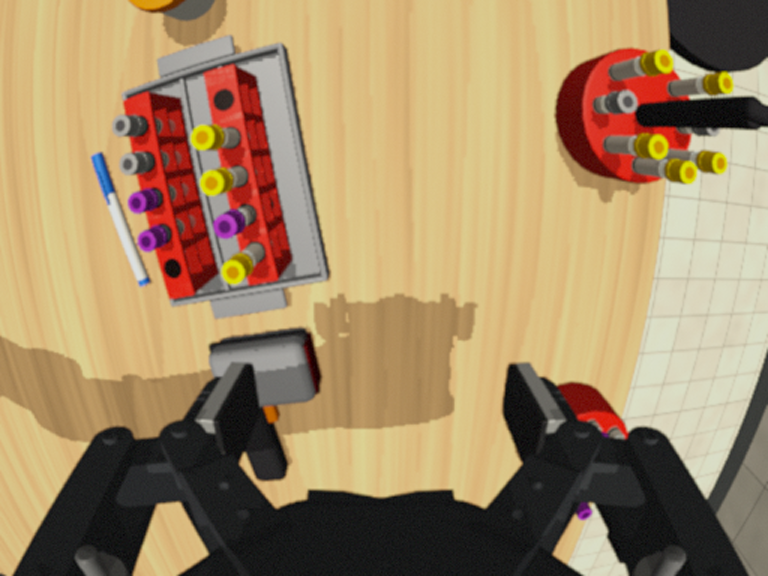

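View pics/side1.png

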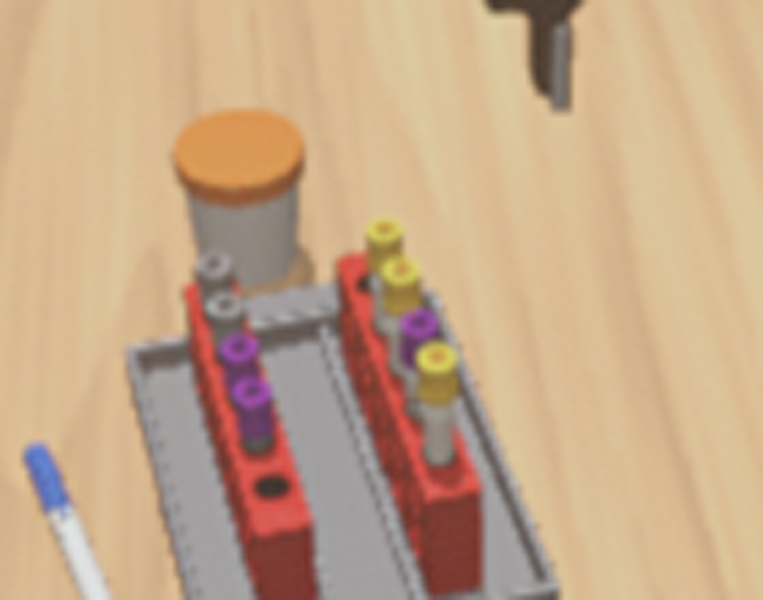

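The move was refused and nothing moved. These pictures repeat the starting view: purple in the far rack, 768 px picture (229,224), between the yellow caps. I'll send rows with all six fields.

Call:
{"fn": "play_rows", "kwargs": {"steps": [{"tx": 8,"ty": -24,"tz": 0,"rx": 0,"ry": 0,"rz": -3},{"tx": 17,"ty": -48,"tz": 0,"rx": 0,"ry": 0,"rz": -6},{"tx": 25,"ty": -72,"tz": 0,"rx": 0,"ry": 0,"rz": -8},{"tx": 33.5,"ty": -95.5,"tz": 0,"rx": 0,"ry": 0,"rz": -10},{"tx": 33.5,"ty": -95.5,"tz": 30,"rx": 0,"ry": 0,"rz": -10},{"tx": 33.5,"ty": -95.5,"tz": 60,"rx": 0,"ry": 0,"rz": -10},{"tx": 33.5,"ty": -95.5,"tz": 60,"rx": 0,"ry": 0,"rz": -10},{"tx": 33.5,"ty": -95.5,"tz": 60,"rx": 0,"ry": 0,"rz": -10}], "hand": 255, "grip_force": 20}}

```text
clock: 1.25
tool_pos: [0.5802, 0.0335, 0.191]
eef_rot: [2.019, 2.406, 0.001]
force: [0.3, 0.5, -0.0]
grip_width: -0.0
finger_force: 0.0
```

```bash
cat > look.py <<'E'
import sys
from m import *
s=get_state();print(s['clock'],s['tool_pos'],s['force'])
R=Ro.from_rotvec(s['eef_rot']).as_matrix()
f=grab('wrist');g=grab('scene');t=sys.argv[1]
a=f['pixels'][:,:,::-1]; b=cv2.resize(g['pixels'][110:230,190:350,::-1],(512,384),interpolation=cv2.INTER_CUBIC)
cv2.imwrite(f'pics/{t}.png',cv2.resize(np.hstack([a,b]),(800,300),interpolation=cv2.INTER_AREA))
for c,r in(('P',PUR),('Y',YEL)):
    for b,a in blobs(f,*r,(0,0,512,384),40):
        o,d=ray(f,*b); z={'P':.110,'Y':.119}[c]; X=o+d*(z-o[2])/d[2]; print(c,b,a,(X*1e3).round(1),(R.T@(X-s['tool_pos'])*1e3).round(1))
E
python3 look.py c1
```

```text
1.25 [0.5801704  0.03353658 0.19100138] [ 0.29566949  0.53951861 -0.00590746]
P [165.2 162.7] 450 [510.1  55.  110. ] [ 33.3 -65.4  80.9]
P [167.8 195.5] 434 [514.3  30.2 110. ] [  8.1 -65.5  80.9]
P [251.6 205.2] 492 [577.6  33.7 110. ] [ 0.6 -2.7 81. ]
P [445.7 364.1] 140 [ 872.9 -151.8  110. ] [-233.3  256.1   81.3]
Y [251.8 130.8] 510 [568.2  88.6 119. ] [56.3 -2.4 72. ]
Y [251.7 170.7] 544 [572.8  61.8 119. ] [29.1 -2.5 72. ]
Y [251.6 229.2] 49 [580.2  18.6 119. ] [-14.7  -2.7  72. ]
```

View pics/c1.png

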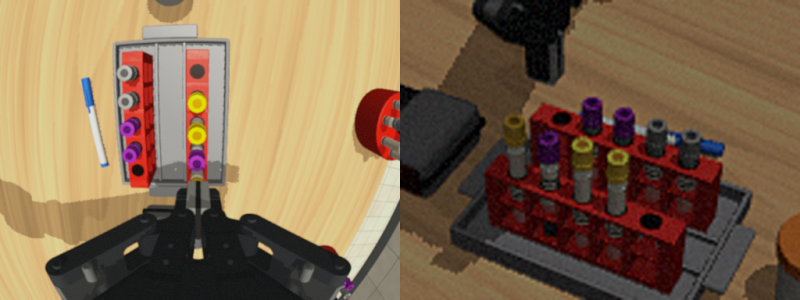

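In the picture the fingertips are shut and in line with the row, with the purple cap at wrist (251.6,205) and the yellows on either side. I'll shift 1.5 mm and go down in stages.

Call:
{"fn": "play_rows", "kwargs": {"steps": [{"tx": 0,"ty": -1.5,"tz": 15,"rx": 0,"ry": 0,"rz": 0},{"tx": 0,"ty": -1.5,"tz": 30,"rx": 0,"ry": 0,"rz": 0},{"tx": 0,"ty": -1.5,"tz": 42,"rx": 0,"ry": 0,"rz": 0},{"tx": 0,"ty": -1.5,"tz": 46,"rx": 0,"ry": 0,"rz": 0},{"tx": 0,"ty": -1.5,"tz": 46,"rx": 0,"ry": 0,"rz": 0}]}}

```text
clock: 1.98
tool_pos: [0.5779, 0.0332, 0.1436]
eef_rot: [-2.019, -2.406, 0.001]
force: [-0.8, 1.1, -0.4]
grip_width: -0.0002
finger_force: 0.0
```

```bash
python3 look.py c2 | head -1; python3 - <<'E'
from m import *
g=grab('side');h=pickle.load(open('scene.pkl','rb'))
a=cv2.resize(g['pixels'][150:240,190:280,::-1],(400,400),interpolation=cv2.INTER_CUBIC)
b=cv2.resize(h['pixels'][130:220,210:300,::-1],(400,400),interpolation=cv2.INTER_CUBIC)
cv2.imwrite('pics/c3.png',np.hstack([a,b]))
E
```

```text
1.975 [0.57793496 0.03324927 0.1435871 ] [-0.79867867  1.07728563 -0.43356152]
```

View pics/c3.png

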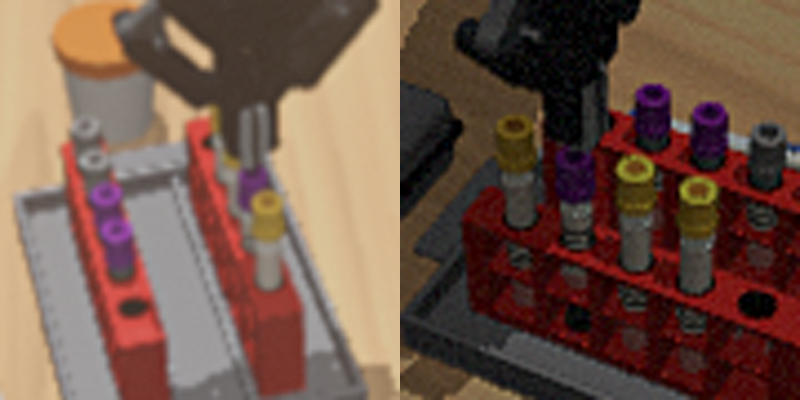

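The side view shows the tips directly above the purple cap at (252,190), clear of both yellows. I'll go down slowly and watch the force.

Call:
{"fn": "play_rows", "kwargs": {"steps": [{"tx": 0,"ty": 0,"tz": 4,"rx": 0,"ry": 0,"rz": 0},{"tx": 0,"ty": 0,"tz": 8,"rx": 0,"ry": 0,"rz": 0},{"tx": 0,"ty": 0,"tz": 12,"rx": 0,"ry": 0,"rz": 0},{"tx": 0,"ty": 0,"tz": 16,"rx": 0,"ry": 0,"rz": 0}]}}

```text
clock: 2.62
tool_pos: [0.5783, 0.0333, 0.1281]
eef_rot: [2.019, 2.406, 0.001]
force: [-1.4, 0.7, 4.6]
grip_width: 0.0001
finger_force: 2.1
```

Call:
{"fn": "play_rows", "kwargs": {"steps": [{"tx": 0,"ty": 0,"tz": 2,"rx": 0,"ry": 0,"rz": 0},{"tx": 0,"ty": 0,"tz": 4,"rx": 0,"ry": 0,"rz": 0},{"tx": 0,"ty": 0,"tz": 6,"rx": 0,"ry": 0,"rz": 0}]}}

```text
clock: 3.0
tool_pos: [0.5782, 0.0333, 0.122]
eef_rot: [2.019, 2.406, 0.0]
force: [-0.3, -0.3, 3.6]
grip_width: 0.0005
finger_force: 2.0
```

Contact made, with a sliding force of about 4 N as expected. Home should be at TCP z ≈ 0.115.

Call:
{"fn": "play_rows", "kwargs": {"steps": [{"tx": 0,"ty": 0,"tz": 2,"rx": 0,"ry": 0,"rz": 0},{"tx": 0,"ty": 0,"tz": 4,"rx": 0,"ry": 0,"rz": 0},{"tx": 0,"ty": 0,"tz": 6,"rx": 0,"ry": 0,"rz": 0},{"tx": 0,"ty": 0,"tz": 6,"rx": 0,"ry": 0,"rz": 0}]}}

```text
clock: 3.5
tool_pos: [0.5781, 0.0333, 0.1159]
eef_rot: [2.019, 2.407, 0.0]
force: [-0.9, 1.4, 3.2]
grip_width: 0.0004
finger_force: 1.6
```

Call:
{"fn": "play_rows", "kwargs": {"steps": [{"tx": 0,"ty": 0,"tz": 1,"rx": 0,"ry": 0,"rz": 0},{"tx": 0,"ty": 0,"tz": 1,"rx": 0,"ry": 0,"rz": 0}]}}

```text
clock: 3.75
tool_pos: [0.5781, 0.0333, 0.115]
eef_rot: [2.019, 2.407, 0.0]
force: [-0.3, -0.5, 4.2]
grip_width: -0.0001
finger_force: 1.8
```

Call:
{"fn": "play_rows", "kwargs": {"steps": [{"tx": 0,"ty": 0,"tz": 1,"rx": 0,"ry": 0,"rz": 0},{"tx": 0,"ty": 0,"tz": 1,"rx": 0,"ry": 0,"rz": 0}]}}

```text
clock: 4.0
tool_pos: [0.5781, 0.0333, 0.114]
eef_rot: [2.019, 2.407, 0.0]
force: [0.5, -1.1, 4.8]
grip_width: 0.0002
finger_force: 1.8
```

Call:
{"fn": "play_rows", "kwargs": {"steps": [{"tx": 0,"ty": 0,"tz": 0.6,"rx": 0,"ry": 0,"rz": 0},{"tx": 0,"ty": 0,"tz": 0.6,"rx": 0,"ry": 0,"rz": 0}]}}

```text
clock: 4.25
tool_pos: [0.5781, 0.0333, 0.1134]
eef_rot: [2.019, 2.407, 0.0]
force: [0.5, -0.6, 4.6]
grip_width: 0.0001
finger_force: 2.0
```

Call:
{"fn": "play_rows", "kwargs": {"steps": [{"tx": 0,"ty": 0,"tz": 0.7,"rx": 0,"ry": 0,"rz": 0},{"tx": 0,"ty": 0,"tz": 0.7,"rx": 0,"ry": 0,"rz": 0}]}}

```text
clock: 4.5
tool_pos: [0.5782, 0.0332, 0.1129]
eef_rot: [2.019, 2.406, 0.0]
force: [-0.0, 0.2, 5.6]
grip_width: 0.0
finger_force: 2.8
```

Call:
{"fn": "play_rows", "kwargs": {"steps": [{"tx": 0,"ty": 0,"tz": 0.7,"rx": 0,"ry": 0,"rz": 0},{"tx": 0,"ty": 0,"tz": 0.7,"rx": 0,"ry": 0,"rz": 0}]}}

```text
clock: 4.75
tool_pos: [0.5783, 0.0332, 0.1124]
eef_rot: [2.019, 2.406, 0.001]
force: [-1.1, 0.7, 6.3]
grip_width: -0.0001
finger_force: 3.5
```

Call:
{"fn": "play_rows", "kwargs": {"steps": [{"tx": 0,"ty": 0,"tz": 0.8,"rx": 0,"ry": 0,"rz": 0},{"tx": 0,"ty": 0,"tz": 0.8,"rx": 0,"ry": 0,"rz": 0}]}}

```text
clock: 5.0
tool_pos: [0.5783, 0.0333, 0.1117]
eef_rot: [2.019, 2.406, 0.001]
force: [-0.7, -0.8, 8.5]
grip_width: -0.0001
finger_force: 4.4
```

```bash
python3 - <<'E'
from m import *
print(np.mean([grab('side')['state']['force'] for i in range(4)],0), get_state()['tool_pos'])
E
```

```text
[-1.11591195 -0.54488401  8.72200709] [0.57832201 0.0333053  0.11179723]
```

The force now rises at about 3 N/mm, so the tube is on the rubber insert. I'll draw straight up.

Call:
{"fn": "play_rows", "kwargs": {"steps": [{"tx": 0,"ty": 0,"tz": -3,"rx": 0,"ry": 0,"rz": 0},{"tx": 0,"ty": 0,"tz": -8,"rx": 0,"ry": 0,"rz": 0},{"tx": 0,"ty": 0,"tz": -20,"rx": 0,"ry": 0,"rz": 0},{"tx": 0,"ty": 0,"tz": -40,"rx": 0,"ry": 0,"rz": 0},{"tx": 0,"ty": 0,"tz": -65,"rx": 0,"ry": 0,"rz": 0},{"tx": 0,"ty": 0,"tz": -95,"rx": 0,"ry": 0,"rz": 0},{"tx": 0,"ty": 0,"tz": -125,"rx": 0,"ry": 0,"rz": 0},{"tx": 0,"ty": 0,"tz": -140,"rx": 0,"ry": 0,"rz": 0},{"tx": 0,"ty": 0,"tz": -140,"rx": 0,"ry": 0,"rz": 0},{"tx": 0,"ty": 0,"tz": -140,"rx": 0,"ry": 0,"rz": 0}]}}

```text
clock: 6.45
tool_pos: [0.5773, 0.0331, 0.2499]
eef_rot: [-2.018, -2.406, 0.002]
force: [-0.2, -0.3, -0.8]
grip_width: -0.0002
finger_force: 0.0
```

```bash
python3 look.py c4; python3 - <<'E'
from m import *
F={n:pickle.load(open(n+'.pkl','rb')) for n in('scene','wrist')}
for a in blobs(F['scene'],*PUR,(210,140,330,220)):
    for b in blobs(F['wrist'],*PUR,(0,0,512,384),40):
        X,e=tri([ray(F['scene'],*a[0]),ray(F['wrist'],*b[0])])
        if max(e)<3: print((X*1e3).round(1),np.round(e,1))
E
```

```text
6.45 [0.57727983 0.03313664 0.24994955] [-0.20869171 -0.34755792 -0.83420865]
P [185.5 149.6] 266 [509.   53.7 110. ] [ 32.1 -63.4 140.1]
P [186.9 176.6] 268 [513.3  28.4 110. ] [  6.5 -63.6 140.1]
P [255.4 176.7] 262 [576.5  39.2 110. ] [  6.1   0.6 139.9]
Y [219.3   4. ] 361 [519.2 187.3 119. ] [161.9 -30.1 131. ]
Y [255.9 123.5] 303 [568.2  88.3 119. ] [ 55.9   0.9 131. ]
Y [505.  133.6] 168 [844.9 144.2 119. ] [ 62.9 283.1 130.4]
Y [255.7 154.6] 323 [572.8  61.4 119. ] [ 28.6   0.7 130.9]
Y [497.7 186.4] 416 [857.9  83.  119. ] [  0.3 285.3 130.3]
Y [255.3 212.2] 265 [581.9   8.1 119. ] [-25.4   0.5 130.9]
[509.6  21.7  89.5] [0.3 0.3]
[507.   50.2  97.7] [1. 1.]
[501.4  46.5  73.8] [0.6 0.6]
[578.   32.7  88.5] [0.8 0.8]
```

View pics/c4.png

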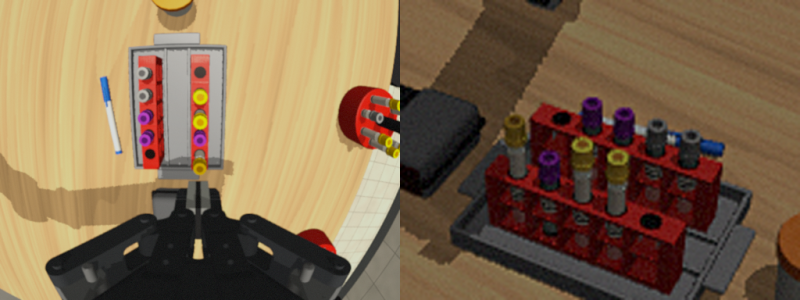

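The pressed cap in the scene crop at (549,163) now sits low. It triangulates to z ≈ 88.5 mm, against about 89 mm for the other purple caps, and nothing else has moved. I'm handing in.

```bash
python3 -c "
from cell import order
print(order.finish_job())"
```

```text
the job is handed in; nothing more can be done
None
```

I pressed the too-high purple tube (far rack, between two yellow tubes) home with at most about 9 N, drew the hand back up clear, and handed the job in; its cap now measures level with a home purple cap to within about 1 mm.

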